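# Find the loaded parts tin by its weight and put it in the job tray

### The job

One of the three look-alike yellow-lidded tins on the lathe bench holds a steel bush; the other two are as good as empty. Lift them to feel which is the heavy one and set that one down upright in the wooden tray, flat on its floor, without dropping it. Leave the two empty tins standing upright on the bench where they were found.

Things in the scene. Friction and masses are not known exactly. Their poses are not given: they have to be found in the camera images.
- tin_a: closed light-metal parts tin, plain yellow lid fixed shut; 84 mm long (its x), 50 mm wide (y), 56 mm tall (z up). Origin: centre of its underside. Starts upright on the bench, yawed up to 35 degrees. The three tins look alike: empty ones weigh about 0.13 kg, the loaded one 0.4 to 0.5 kg, its steel near the tin's middle with 3 mm play; which one is loaded changes at every start.
- tin_b: closed light-metal parts tin, plain yellow lid fixed shut; 84 mm long (its x), 50 mm wide (y), 56 mm tall (z up). Origin: centre of its underside. Starts upright on the bench, yawed up to 35 degrees. The three tins look alike: empty ones weigh about 0.13 kg, the loaded one 0.4 to 0.5 kg, its steel near the tin's middle with 3 mm play; which one is loaded changes at every start.
- tin_c: closed light-metal parts tin, plain yellow lid fixed shut; 84 mm long (its x), 50 mm wide (y), 56 mm tall (z up). Origin: centre of its underside. Starts upright on the bench, yawed up to 35 degrees. The three tins look alike: empty ones weigh about 0.13 kg, the loaded one 0.4 to 0.5 kg, its steel near the tin's middle with 3 mm play; which one is loaded changes at every start.
- tray: shallow open tray of light wood, fixed to the bench, 170 mm (its x) by 150 mm (its y), 22 mm tall, walls 8 mm thick, inner floor 154 x 134 mm lying 8 mm above the bench. Origin: centre of its underside, z up. Yawed up to 18 degrees. Tins and tray stand at four places in changing order, 35 mm or more free between them
Not all that is in view belongs to the job. Leave any black or purple look-alike of the tin_b alone.

How it is judged:
By the outcome, as a careful person would: the job done as asked, in the order asked, and still so for the second after the job is handed in, with the robot touching nothing.
It also fails if it takes over 72 s, if anything falls off the work surface, if the arm or the gripper's body presses on something with over 40 N, if the wrist force passes 120 N, or if a joint passes its speed limit or range.

### The arm

A 6-joint arm with a two-finger parallel gripper is mounted at the origin on the work surface. World frame = base frame: x ahead of the robot, y to its left, z up, the work surface at z = 0. Lengths are in m, angles in degrees, forces in N, time in s.
With the tool pointing down it reaches from about 0.4 to 0.825 m from the base axis. Payload 7 kg.
Tool frame: the origin (TCP) lies at the very end of the fingers, on their centre line; the grasp point (between the pads) lies r.grip_depth behind it (r.grip_depth is the distance from the TCP to the grasp point, in m); z points along the fingers, y is the direction in which the jaws open and shut (so a half turn about z gives the same grasp; the last joint's range is limited). The gripper opens to 88 mm and grips with 3 to 60 N. Pads are 19 mm wide; open, the fingers measure 130 mm over their backs; the gripper's body (78 mm by 193 mm) begins 47 mm behind the grasp point.
Start: joints at [-52.363, 20.546, 0.682, 0, -70.136, -16.507], TCP at [0.243, -0.63, 0.193] pointing down, gripper open.
Joint ranges: [-176.03, 176.03], [-82.01, 121.73], [-58.28, 71.71], [-173.87, 95.51], [-174.79, -0.11], [-173.66, 173.66]. Speed limits (degrees/s): [136.94, 136.94, 172.46, 180, 180, 180].

### API

Orientations are given as [roll, pitch, yaw] about the fixed x, y, z axes, in that order (R = Rz(yaw) Ry(pitch) Rx(roll)).
In Python, from plant import r gives the robot as it stands. The module is installed in compiled form; this text tells all that it offers.
- The arm moves only by the tool step_arm, never from a script. Its argument "increments" is a list of rows, each a list of 3 entries, a list of its own where there are three numbers: the shift along the tool's x, y, z in m, then the turn, a rotation vector about the tool's x, y, z in rad, then the closure, from 0 (fully open) to 1 (shut). In form: [[[x, y, z], [wx, wy, wz], grip], ...]. A call has 1 to 10 rows; each row is the pose to reach, as a shift and turn from the pose commanded when the call began, along the tool's axes at that moment; what a row does not reach only later rows make up. A row lasts 1/10 s, in which the tool goes at most 50 mm and 8.59 degrees, less where a joint would pass 70% of its speed; a pose out of reach is approached as far as the arm can. A call with a gripper value outside its range is refused whole. The fingers move at their own pace and stop on an object; "force" is the grip in N (left out, the last holds). Time passes only in rows, so rows that repeat a pose let the fingers close. It gives the time, the measured TCP pose, the force and the opening at its end, in the units of the state.
- r.get_state(): the state, without advancing time (a new reading comes with each control period).
- r.capture(name): name is "scene" or "top"; returns a dict with "color" (420x560x3 uint8, red, green, blue), "intrinsics" (3x3 intrinsics, pixels), "k1" (the pictures are not rectified: a ray, as slopes to the right and down, at radius r is drawn at 1 + k1 r^2 times it, then the intrinsics apply), "rvec" (rotation vector, rad) and "tvec" (3), from world to camera coordinates, as OpenCV has them. Camera axes: x right, y down, z forward; pixel columns grow to the right and rows downward; lengths in m; the calibration is good to about 2 mm. A picture is of the moment at which its call begins. There is no depth.
- r.close_job(): hands the job in, once; it reports no verdict.
The state is a dict: "time_s": time; "joints": joint angles; "qd": joint speeds; "joint_torque": joint torques, N m; "tcp_pos": TCP position; "eef_rot": TCP orientation; "contact_force": force on the tool from outside, world axes, zero at the start; "moment": the same for the moment, N m; "gripper_width": finger opening in m.
Only numpy, scipy, OpenCV 4.12 (cv2) and the standard library are available. Lean on these libraries where they do the work, as an engineer would, in place of code of your own. Each camera call takes 0.05 s, during which the arm holds its last target.

## Working session

There is one attempt and no reset: what is moved stays moved. The work goes in short steps, Python scripts to look and compute and a tool call to move; the robot and the scene stay as the last step left them, time stands still between calls to the robot, and variables do not carry over. Pictures are saved under pics/ and viewed, and the job is handed in when it is done.

Besides the shell and the picture viewer there is one more tool, called after "Call:" as name(argument=value, ...) on one line, values as JSON. step_arm: Moves the arm, as the interface text tells. Its arguments: {"type":"object","properties":{"increments":{"type":"array","items":{"type":"array"}},"force":{"type":"number"}},"required":["increments"]}

```bash
mkdir -p pics
python3 - <<'E'
from plant import r
import cv2,pickle
for n in("scene","top"):
    c=r.capture(n); cv2.imwrite(f"pics/{n}0.png",c["color"][:,:,::-1]); pickle.dump(c,open(n+"0.pkl","wb"))
    print(n,c["intrinsics"],c["k1"],c["rvec"],c["tvec"])
print(r.get_state(),r.grip_depth)
E
```

```text
scene [[536.33477514   0.         271.77606262]
 [  0.         536.33477514 209.65651375]
 [  0.           0.           1.        ]] -0.09151706812342715 [ 2.29287529  1.25585728 -0.38442785] [-0.24093405 -0.31736748  1.83597357]
top [[394.06806896   0.         280.93179443]
 [  0.         394.06806896 207.6168736 ]
 [  0.           0.           1.        ]] -0.015141499401444252 [ 2.14438546 -2.2079513   0.14281711] [-0.02024643  0.45411596  1.10232033]
{'time_s': 0.1, 'joints': array([-5.23633871e+01,  2.05865530e+01,  6.41722675e-01, -1.63863307e-02,
       -7.01348817e+01, -1.65057918e+01]), 'qd': array([-0.11020336, -0.11966418,  0.16612506,  0.05112778,  0.15764688,
       -0.0385234 ]), 'joint_torque': array([-1.79516355e-03, -5.84162307e+01,  2.93754351e+01,  7.01538205e+00,
        1.01889332e-02, -7.76388583e-05]), 'tcp_pos': array([ 0.24313297, -0.62920713,  0.19214994]), 'eef_rot': array([ 1.79919196e+02, -7.87862474e-03, -1.58874752e+02]), 'contact_force': array([-0.84177754,  0.43439346,  0.42156458]), 'moment': array([0.02410233, 0.03926581, 0.05804106]), 'gripper_width': 0.0872451129839115} 0.0188
```

View pics/scene0.png

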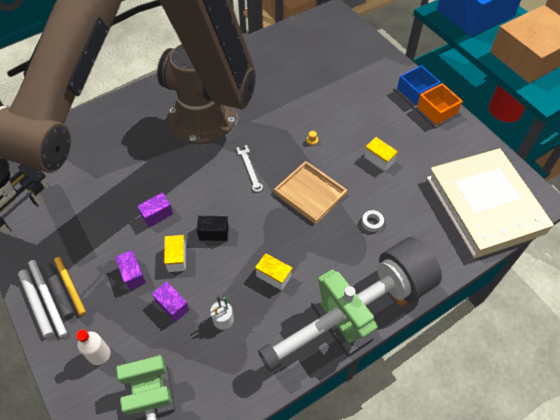

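View pics/top0.png

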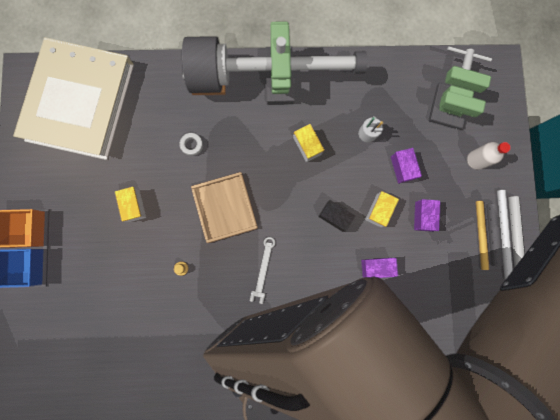

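Top view: three yellow-lidded tins at about (128,204), (309,142) and (384,209). The purple boxes (407,165), (428,214), (381,268) and the black one (340,215) are look-alikes to leave alone. The tray is at (225,207). In the scene view the tins are at (380,152), (274,271) and (175,250). Next I measure them.

```bash
cat > h.py <<'E'
import numpy as np,cv2
def ray(c,uv):
    K=c["intrinsics"];k1=c["k1"]
    p=cv2.undistortPoints(np.float64(uv).reshape(-1,1,2),K,np.array([k1,0,0,0.])).reshape(-1,2)
    R=cv2.Rodrigues(np.float64(c["rvec"]))[0];t=np.float64(c["tvec"]).ravel()
    return -R.T@t,(R.T@np.c_[p,np.ones(len(p))].T).T
def onplane(c,uv,z):
    o,d=ray(c,uv); s=(z-o[2])/d[:,2]; return (o+d*s[:,None])[:,:2]
def proj(c,P):
    return cv2.projectPoints(np.float64(P).reshape(-1,1,3),np.float64(c["rvec"]),np.float64(c["tvec"]),c["intrinsics"],np.array([c["k1"],0,0,0.]))[0].reshape(-1,2)
def blobs(c,lo,hi,z,amin=150):
    m=cv2.inRange(cv2.cvtColor(c["color"],cv2.COLOR_RGB2HSV),lo,hi)
    m=cv2.morphologyEx(m,cv2.MORPH_CLOSE,np.ones((3,3)));out=[]
    for k in cv2.findContours(m,cv2.RETR_EXTERNAL,cv2.CHAIN_APPROX_NONE)[0]:
        if cv2.contourArea(k)<amin: continue
        w=onplane(c,k.reshape(-1,2),z)
        (cx,cy),(a,b),th=cv2.minAreaRect(np.float32(w*1000))
        if a<b: a,b,th=b,a,th+90
        th=(th+90)%180-90
        out.append((k.reshape(-1,2).mean(0).round(),cx/1000,cy/1000,a,b,th))
    return out
E
python3 - <<'E'
import pickle
from h import *
for n in("scene","top"):
    c=pickle.load(open(n+"0.pkl","rb"))
    for nm,lo,hi,z in(("yel",(22,150,120),(35,255,255),.056),("purp",(130,80,40),(160,255,255),.056),("blk",(0,0,0),(180,255,28),.05),("wood",(8,70,90),(20,200,255),.022)):
        for b in blobs(c,lo,hi,z,150 if nm!="wood" else 1500): print(n,nm,b[0],"xy %.4f %.4f size %.0f %.0f yaw %.1f"%b[1:])
c=pickle.load(open("top0.pkl","rb"));im=c["color"][90:300,90:470,::-1]
cv2.imwrite("pics/crop0.png",cv2.resize(im,None,fx=2.1,fy=2.1,interpolation=cv2.INTER_CUBIC))
E
```

```text
scene yel [274. 268.] xy 0.6414 -0.1165 size 88 55 yaw 25.5
scene yel [174. 249.] xy 0.4433 -0.3200 size 89 53 yaw -27.4
scene yel [381. 149.] xy 0.4741 0.3922 size 86 58 yaw 14.8
scene purp [170. 301.] xy 0.5784 -0.3982 size 109 60 yaw 11.3
scene purp [130. 269.] xy 0.4351 -0.4517 size 118 56 yaw -6.1
scene purp [155. 209.] xy 0.2937 -0.3049 size 93 89 yaw -87.4
scene blk [214. 234.] xy 0.4605 -0.2041 size 87 45 yaw 68.4
scene blk [136.  11.] xy -0.6101 0.0324 size 211 36 yaw -88.0
scene wood [310. 191.] xy 0.4668 0.1275 size 179 161 yaw 14.9
scene wood [533.  39.] xy 0.3067 1.2768 size 562 258 yaw -50.6
scene wood [48. 72.] xy -0.5349 -0.3618 size 804 241 yaw -33.9
top yel [384. 208.] xy 0.4396 -0.3198 size 86 52 yaw -27.2
top yel [127. 204.] xy 0.4734 0.3920 size 85 51 yaw 13.1
top yel [308. 141.] xy 0.6390 -0.1172 size 86 52 yaw 27.0
top purp [380. 267.] xy 0.2766 -0.2981 size 100 52 yaw 88.2
top purp [427. 215.] xy 0.4183 -0.4412 size 90 72 yaw -6.7
top purp [406. 165.] xy 0.5623 -0.3902 size 90 73 yaw 12.7
top blk [283. 399.] xy -0.0631 -0.0198 size 137 36 yaw 79.0
top wood [534. 343.] xy 0.0508 -0.7436 size 223 127 yaw -35.5
top wood [ 21. 228.] xy 0.4174 0.7023 size 126 108 yaw -89.5
top wood [224. 207.] xy 0.4602 0.1298 size 172 152 yaw 14.8
```

View pics/crop0.png

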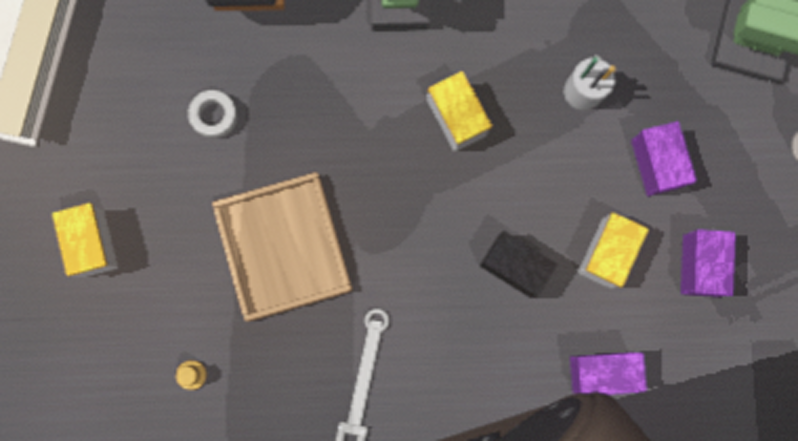

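```bash
cat > go.py <<'E'
import sys,numpy as np
from scipy.spatial.transform import Rotation as R
from plant import r
s=r.get_state();a=list(map(float,sys.argv[1:]))  # x y z yaw
Rc=R.from_euler('xyz',s["eef_rot"],degrees=True)
d=Rc.inv().apply(np.array(a[:3])-s["tcp_pos"])
best=min((( Rc.inv()*R.from_euler('xyz',[180,0,a[3]+k],degrees=True)).as_rotvec() for k in(0,180)),key=np.linalg.norm)
F=[];
print("shift",d.round(4),"rot",best.round(4),"| t",s["time_s"],"j",s["joints"].round(0),"F",s["contact_force"].round(2),"w",round(float(s["gripper_width"]),4))
E
python3 go.py 0.441 -0.320 0.15 -27.2
```

```text
shift [-0.296   0.2171  0.0424] rot [ 1.300e-03 -7.000e-04  8.434e-01] | t 0.1 j [-52.  21.   1.  -0. -70. -17.] F [-0.84  0.43  0.42] w 0.0872
```

Call:
step_arm(increments=[[[-0.037,0.027,0.005],[0,0,0.1],0.25],[[-0.074,0.054,0.01],[0,0,0.22],0.25],[[-0.11,0.081,0.015],[0,0,0.34],0.25],[[-0.148,0.108,0.02],[0,0,0.46],0.25],[[-0.185,0.136,0.025],[0,0,0.58],0.25],[[-0.222,0.163,0.03],[0,0,0.7],0.25],[[-0.259,0.19,0.036],[0,0,0.8],0.25],[[-0.285,0.209,0.04],[0,0,0.843],0.25],[[-0.296,0.217,0.042],[0,0,0.843],0.25],[[-0.296,0.217,0.042],[0,0,0.843],0.25]], force=25)

```text
time_s: 1.1
tcp_pos: [0.4418, -0.3191, 0.1506]
eef_rot: [180.0, -0.0, 153.0]
contact_force: [1.0, -0.8, -0.4]
gripper_width: 0.0655
```

```bash
python3 go.py 0.441 -0.320 0.015 -27.2
python3 - <<'E'
from plant import r
import cv2
c=r.capture("scene");cv2.imwrite("pics/s1.png",cv2.resize(c["color"][130:330,60:330,::-1],None,fx=2.5,fy=2.5))
E
```

```text
shift [ 0.0002 -0.0011  0.1356] rot [ 0.     -0.0007  0.0039] | t 1.1 j [ -15.   10.  -19.   -0.  -61. -102.] F [ 1.03 -0.76 -0.43] w 0.0655
```

View pics/s1.png

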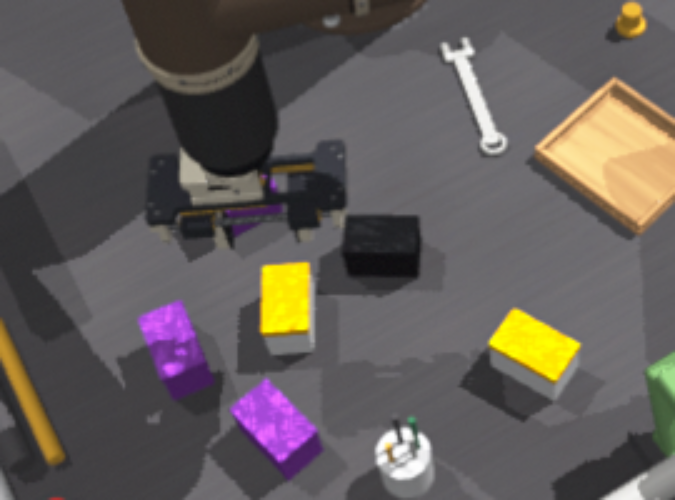

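The gripper is open above the tin at crop (288,305), with its jaws straddling the tin's width, and the black box (380,245) has room. Going down.

Call:
step_arm(increments=[[[0,-0.001,0.03],[0,0,0.004],0.25],[[0,-0.001,0.06],[0,0,0.004],0.25],[[0,-0.001,0.09],[0,0,0.004],0.25],[[0,-0.001,0.115],[0,0,0.004],0.25],[[0,-0.001,0.13],[0,0,0.004],0.25],[[0,-0.001,0.135],[0,0,0.004],0.25],[[0,-0.001,0.135],[0,0,0.004],0.5],[[0,-0.001,0.135],[0,0,0.004],0.6],[[0,-0.001,0.135],[0,0,0.004],0.6],[[0,-0.001,0.135],[0,0,0.004],0.6]])

```text
time_s: 2.15
tcp_pos: [0.4414, -0.3218, 0.017]
eef_rot: [180.0, 0.1, 152.6]
contact_force: [-0.7, -0.7, 1.3]
gripper_width: 0.0493
```

Call:
step_arm(increments=[[[0,0,0],[0,0,0],0.6],[[0,0,0],[0,0,0],0.6],[[0,0,-0.01],[0,0,0],0.6],[[0,0,-0.03],[0,0,0],0.6],[[0,0,-0.05],[0,0,0],0.6],[[0,0,-0.06],[0,0,0],0.6],[[0,0,-0.06],[0,0,0],0.6],[[0,0,-0.06],[0,0,0],0.6],[[0,0,-0.06],[0,0,0],0.6],[[0,0,-0.06],[0,0,0],0.6]])

```text
time_s: 3.15
tcp_pos: [0.4401, -0.3211, 0.075]
eef_rot: [-180.0, -0.1, 152.6]
contact_force: [0.2, -1.0, -1.2]
gripper_width: 0.0494
```

```bash
cat > f.py <<'E'
from plant import r
import numpy as np,cv2,sys
F=[];T=[]
for i in range(6):
    c=r.capture("scene");s=r.get_state();F.append(s["contact_force"]);T.append(s["joint_torque"])
print(np.mean(F,0).round(2),np.std(F,0).round(2),np.mean(T,0).round(2),s["tcp_pos"].round(4),s["eef_rot"].round(2),"w",round(float(s["gripper_width"]),4),"t",s["time_s"])
cv2.imwrite(sys.argv[1],c["color"][:,:,::-1])
E
python3 f.py pics/s2.png
```

```text
[ 0.05 -0.13 -1.5 ] [0.5  0.57 0.45] [ -0.   -45.5   24.45   5.89  -0.09  -0.  ] [ 0.4406 -0.3214  0.0757] [-1.800e+02 -2.000e-02  1.526e+02] w 0.0498 t 3.45
```

View pics/s2.png

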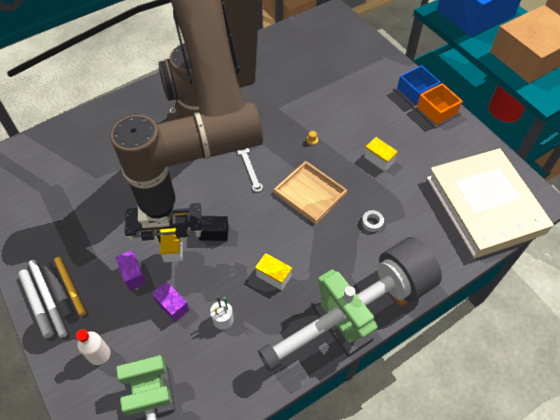

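The tin at (172,240) is held clear of the bench. The force is -1.5 N ± 0.2, which is about 0.15 kg, so this one is empty. I'm setting it back where it was.

Call:
step_arm(increments=[[[0,0,0.015],[0,0,0],0.6],[[0,0,0.03],[0,0,0],0.6],[[0,0,0.044],[0,0,0],0.6],[[0,0,0.052],[0,0,0],0.6],[[0,0,0.057],[0,0,0],0.6],[[0,0,0.06],[0,0,0],0.6],[[0,0,0.06],[0,0,0],0.6],[[0,0,0.06],[0,0,0],0.6],[[0,0,0.06],[0,0,0],0.25],[[0,0,0.06],[0,0,0],0.25]])

```text
time_s: 4.45
tcp_pos: [0.4411, -0.3215, 0.0162]
eef_rot: [180.0, 0.0, 152.6]
contact_force: [-0.2, 0.4, -0.7]
gripper_width: 0.06
```

Call:
step_arm(increments=[[[0,0,0],[0,0,0],0.25],[[0,0,0],[0,0,0],0.25],[[0,0,-0.02],[0,0,0],0.25],[[0,0,-0.06],[0,0,0],0.25],[[0,0,-0.1],[0,0,0],0.25],[[0,0,-0.135],[0,0,0],0.25],[[0,0,-0.15],[0,0,0],0.25],[[0,0,-0.15],[0,0,0],0.25]])

```text
time_s: 5.25
tcp_pos: [0.4422, -0.3221, 0.1689]
eef_rot: [180.0, 0.3, 152.6]
contact_force: [-0.7, 0.3, -1.0]
gripper_width: 0.0656
```

```bash
python3 go.py 0.6395 -0.117 0.16 27
```

```text
shift [-0.0808  0.2728  0.0094] rot [-0.002   0.005  -0.9492] | t 5.25 j [ -16.    9.  -18.    0.  -62. -102.] F [-0.73  0.27 -0.95] w 0.0656
```

Call:
step_arm(increments=[[[-0.01,0.034,0.001],[0,0,-0.1],0.25],[[-0.02,0.068,0.001],[0,0,-0.22],0.25],[[-0.03,0.102,0.002],[0,0,-0.35],0.25],[[-0.04,0.136,0.003],[0,0,-0.48],0.25],[[-0.05,0.17,0.004],[0,0,-0.61],0.25],[[-0.06,0.204,0.005],[0,0,-0.74],0.25],[[-0.07,0.238,0.005],[0,0,-0.87],0.25],[[-0.078,0.264,0.005],[0,0,-0.949],0.25],[[-0.081,0.273,0.005],[0,0,-0.949],0.25],[[-0.081,0.273,0.005],[0,0,-0.949],0.25]])

```text
time_s: 6.25
tcp_pos: [0.6383, -0.1154, 0.1593]
eef_rot: [179.9, -0.1, -153.0]
contact_force: [-0.5, -0.2, -0.3]
gripper_width: 0.0658
```

```bash
python3 f.py pics/s3.png; python3 go.py 0.6395 -0.117 0.015 27
python3 - <<'E'
from h import *
from plant import r
c=r.capture("scene")
for b in blobs(c,(22,150,120),(35,255,255),.056): print(b[0],"xy %.4f %.4f size %.0f %.0f yaw %.1f"%b[1:])
E
```

```text
[-0.01  0.03  0.18] [0.43 0.47 0.22] [ 5.100e-01 -5.479e+01  2.835e+01  6.720e+00 -4.000e-02 -2.000e-02] [ 0.6377 -0.1171  0.1612] [-1.8000e+02  1.0000e-02 -1.5311e+02] w 0.0659 t 6.55
shift [-0.0017 -0.0007  0.1462] rot [-0.0001  0.0002 -0.002 ] | t 6.55 j [  7.  19.  -6.  -0. -65. -70.] F [-0.56  0.05  0.43] w 0.0659
[ 71. 287.] xy 0.3938 -0.6116 size 174 14 yaw -0.2
[273. 268.] xy 0.6416 -0.1167 size 88 55 yaw 25.2
[173. 249.] xy 0.4424 -0.3211 size 89 51 yaw -26.3
[381. 149.] xy 0.4741 0.3922 size 86 58 yaw 14.8
```

View pics/s3.png

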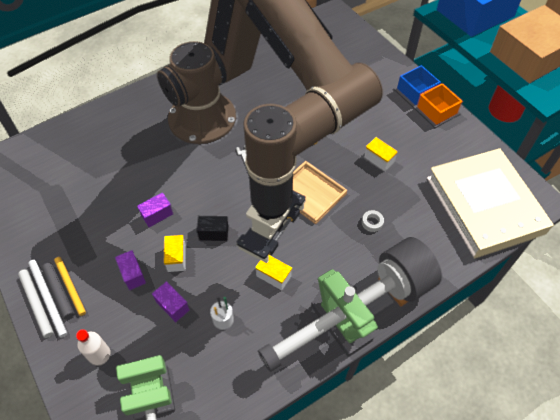

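The first tin stands upright again at (174,250), within 2 mm of where it was. The free baseline is about +0.2 N. The gripper is over the second tin at (274,271).

Call:
step_arm(increments=[[[-0.001,0,0.03],[0,0,0],0.25],[[-0.001,0,0.06],[0,0,0],0.25],[[-0.001,0,0.09],[0,0,0],0.25],[[-0.001,0,0.12],[0,0,0],0.25],[[-0.001,0,0.138],[0,0,0],0.25],[[-0.001,0,0.145],[0,0,0],0.25],[[-0.001,0,0.145],[0,0,0],0.5],[[-0.001,0,0.145],[0,0,0],0.6],[[-0.001,0,0.145],[0,0,0],0.6],[[-0.001,0,0.145],[0,0,0],0.6]])

```text
time_s: 7.6
tcp_pos: [0.6402, -0.1159, 0.0175]
eef_rot: [-179.9, 0.1, -153.0]
contact_force: [0.4, -0.7, 3.1]
gripper_width: 0.0493
```

Call:
step_arm(increments=[[[0,0,0],[0,0,0],0.6],[[0,0,0],[0,0,0],0.6],[[0,0,-0.01],[0,0,0],0.6],[[0,0,-0.03],[0,0,0],0.6],[[0,0,-0.05],[0,0,0],0.6],[[0,0,-0.06],[0,0,0],0.6],[[0,0,-0.06],[0,0,0],0.6],[[0,0,-0.06],[0,0,0],0.6],[[0,0,-0.06],[0,0,0],0.6],[[0,0,-0.06],[0,0,0],0.6]])

```text
time_s: 8.6
tcp_pos: [0.6384, -0.1158, 0.0748]
eef_rot: [179.9, -0.1, -153.0]
contact_force: [0.3, 0.1, -4.6]
gripper_width: 0.0494
```

```bash
python3 f.py pics/s4.png
```

```text
[-0.01 -0.19 -4.11] [0.26 0.49 0.39] [ -0.   -60.94  27.13   6.76  -0.07  -0.  ] [ 0.6391 -0.1158  0.0757] [ 1.7999e+02 -2.0000e-02 -1.5302e+02] w 0.0496 t 8.9
```

View pics/s4.png

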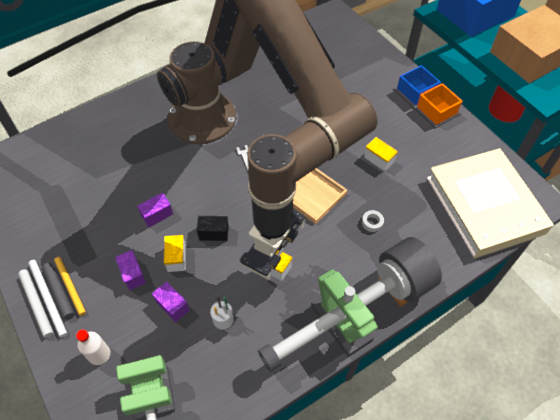

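The second tin weighs about 0.43 kg (-4.1 N against a +0.2 N baseline), so it is the loaded one. It is held at (275,262) and goes to the tray next.

```bash
python3 go.py 0.461 0.129 0.10 14.8
```

```text
shift [ 0.0476  0.299  -0.0242] rot [ 1.000e-04 -4.000e-04  2.125e-01] | t 8.9 j [  7.  23. -11.  -0. -55. -70.] F [-0.41 -0.23 -4.57] w 0.0496
```

Call:
step_arm(increments=[[[0.002,0.01,-0.01],[0,0,0.01],0.6],[[0.005,0.03,-0.02],[0,0,0.02],0.6],[[0.009,0.055,-0.024],[0,0,0.04],0.6],[[0.013,0.08,-0.024],[0,0,0.06],0.6],[[0.017,0.106,-0.024],[0,0,0.08],0.6],[[0.021,0.132,-0.024],[0,0,0.1],0.6],[[0.025,0.158,-0.024],[0,0,0.12],0.6],[[0.029,0.184,-0.024],[0,0,0.14],0.6],[[0.033,0.21,-0.024],[0,0,0.16],0.6],[[0.037,0.235,-0.024],[0,0,0.18],0.6]])

```text
time_s: 9.9
tcp_pos: [0.4988, 0.078, 0.1008]
eef_rot: [180.0, 0.1, -163.4]
contact_force: [0.7, 0.4, -3.9]
gripper_width: 0.0496
```

Call:
step_arm(increments=[[[0.005,0.023,0],[0,0,0.014],0.6],[[0.008,0.043,0],[0,0,0.024],0.6],[[0.01,0.057,0],[0,0,0.03],0.6],[[0.011,0.064,0],[0,0,0.033],0.6],[[0.011,0.064,0],[0,0,0.033],0.6],[[0.011,0.064,0],[0,0,0.033],0.6],[[0.011,0.064,0],[0,0,0.033],0.6]])

```text
time_s: 10.6
tcp_pos: [0.4708, 0.1345, 0.1]
eef_rot: [-180.0, -0.0, -165.3]
contact_force: [-0.6, 0.0, -4.4]
gripper_width: 0.0495
```

```bash
python3 f.py pics/s5.png; python3 go.py 0.461 0.129 0.0242 14.8
```

```text
[ 0.04 -0.04 -4.58] [0.62 0.4  0.37] [  0.06 -38.02  26.17   6.48  -0.09   0.  ] [0.4708 0.1347 0.0999] [-1.7999e+02 -1.0000e-02 -1.6526e+02] w 0.0497 t 10.9
shift [ 0.0109 -0.003   0.0757] rot [-0.0001 -0.0002 -0.0011] | t 10.9 j [  39.    8.  -30.   -0.  -52. -114.] F [-0.16  0.22 -4.71] w 0.0497
```

View pics/s5.png

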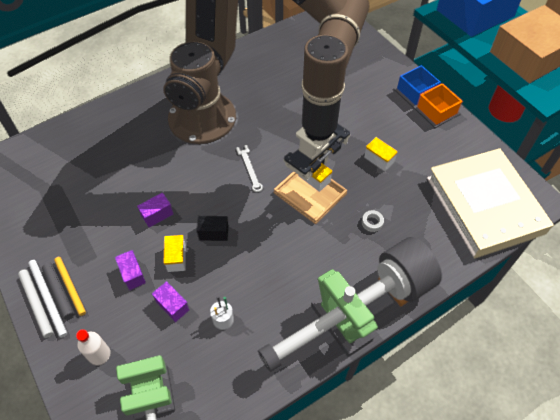

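The tin is held upright above the tray, with its lid at (320,175). I'm lowering it slowly, with the last millimetres slowest.

Call:
step_arm(increments=[[[0.005,-0.001,0.01],[0,0,0],0.6],[[0.01,-0.003,0.025],[0,0,0],0.6],[[0.011,-0.003,0.04],[0,0,0],0.6],[[0.011,-0.003,0.054],[0,0,0],0.6],[[0.011,-0.003,0.064],[0,0,0],0.6],[[0.011,-0.003,0.069],[0,0,0],0.6],[[0.011,-0.003,0.072],[0,0,0],0.6],[[0.011,-0.003,0.074],[0,0,0],0.6],[[0.011,-0.003,0.075],[0,0,0],0.6],[[0.011,-0.003,0.075],[0,0,0],0.6]])

```text
time_s: 11.9
tcp_pos: [0.4611, 0.1294, 0.0254]
eef_rot: [180.0, 0.0, -165.2]
contact_force: [-0.3, -0.7, -2.3]
gripper_width: 0.0498
```

```bash
python3 f.py pics/s6.png
```

```text
[-1.56  0.09  0.71] [0.6  0.42 1.5 ] [-1.500e-01 -3.849e+01  2.110e+01  5.130e+00  3.500e-01  1.000e-02] [0.4611 0.1294 0.0254] [ 1.7999e+02  4.0000e-02 -1.6522e+02] w 0.0496 t 12.2
```

The load has transferred to the tray (the force rose from -4.5 N to about +0.7 N). Releasing and retreating.

Call:
step_arm(increments=[[[0,0,0],[0,0,0],0.3],[[0,0,0],[0,0,0],0.3],[[0,0,0],[0,0,0],0.3],[[0,0,0],[0,0,0],0.3],[[0,0,-0.02],[0,0,0],0.3],[[0,0,-0.05],[0,0,0],0.3],[[0,0,-0.09],[0,0,0],0.3],[[0,0,-0.13],[0,0,0],0.3],[[0,0,-0.15],[0,0,0],0.3],[[0,0,-0.15],[0,0,0],0.3]])

```text
time_s: 13.2
tcp_pos: [0.4627, 0.1304, 0.1784]
eef_rot: [179.9, 0.3, -165.2]
contact_force: [0.4, 0.1, 0.3]
gripper_width: 0.0615
```

```bash
python3 f.py pics/s7.png
python3 - <<'E'
from h import *
from plant import r
c=r.capture("scene")
for z in(.056,.064):
  for b in blobs(c,(22,150,120),(35,255,255),z): print(z,b[0],"xy %.4f %.4f size %.0f %.0f yaw %.1f"%b[1:])
cv2.imwrite("pics/s7c.png",cv2.resize(c["color"][110:300,140:420,::-1],None,fx=2.6,fy=2.6))
E
```

```text
[-0.02 -0.1  -0.23] [0.53 0.31 0.51] [ 1.000e-02 -3.230e+01  2.826e+01  6.690e+00 -1.300e-01  0.000e+00] [0.4602 0.1289 0.1738] [-1.7996e+02 -1.2000e-01 -1.6524e+02] w 0.0614 t 13.5
0.056 [ 70. 285.] xy 0.3855 -0.6117 size 191 14 yaw -0.1
0.056 [173. 249.] xy 0.4420 -0.3216 size 88 51 yaw -27.1
0.056 [310. 182.] xy 0.4579 0.1323 size 90 56 yaw 12.5
0.056 [381. 149.] xy 0.4740 0.3926 size 86 58 yaw 14.4
0.064 [ 70. 285.] xy 0.3905 -0.6108 size 189 14 yaw -0.1
0.064 [173. 249.] xy 0.4467 -0.3225 size 88 51 yaw -27.1
0.064 [310. 182.] xy 0.4625 0.1286 size 89 56 yaw 12.5
0.064 [381. 149.] xy 0.4785 0.3874 size 86 58 yaw 14.4
```

View pics/s7c.png

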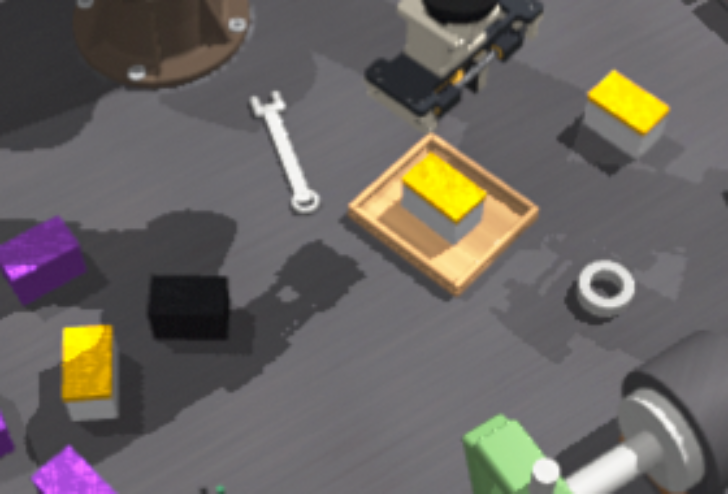

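The loaded tin stands upright near the middle of the tray, at crop (445,195). Both empties are in place and the gripper is clear. Handing in.

```bash
python3 -c "
from plant import r
print(r.close_job())"
```

```text
the job is handed in; nothing more can be done
None
```

The loaded tin is standing upright near the centre of the tray, and the job was handed in at about 13.5 s of the 72 s allowed.

- **Weighing:** I lifted two of the tins. The one at (0.441, -0.320) read about 0.15 kg, so it is empty, and I set it back. The one at (0.640, -0.117) read about 0.43–0.47 kg, so it is the loaded one. I did not lift the third tin, at (0.474, 0.392), because the second was already clearly within the loaded range.
- **Placing:** I lowered the loaded tin slowly and let go only after the force reading showed the tray floor was carrying it.
- **Last checks:** The final picture puts the loaded tin at about (0.4625, 0.1286), where I aimed to within about 2 mm, lid level. The first empty tin is about 2 mm from where it was found, and the third has not moved. The gripper was clear of everything at about 0.17 m up.
- **Disagreements:** The two cameras differed by up to about 6 mm on the tray's position, which still leaves plenty of room around the tin. No check failed.

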